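Index the geared sample turntable to bring the beaker under the nozzle

ROBOT

A 6-joint arm with a two-finger parallel gripper is mounted at the origin on a cart in front of the work surface, level with it; the furniture and walls round the work are solid. World frame = base frame: x ahead of the robot, y to its left, z up, the work surface at z = 0. Lengths are in mm, angles in rad, forces in N, time in s.
With the tool pointing down it reaches from about 275 to 825 mm from the base axis. Payload 5.2 kg.
Tool frame: the origin (TCP) lies at the very end of the fingers, on their centre line; the grasp point (between the pads) lies 19 mm behind it; z points along the fingers, y is the direction in which the jaws open and shut (so a half turn about z gives the same grasp; the last joint's range is limited). The gripper opens to 93 mm and grips with 3 to 60 N. Pads are 15 mm wide; open, the fingers measure 128 mm over their backs; the gripper's body (75 mm by 188 mm) begins 65 mm behind the grasp point.
Start: joints at [0.977, 0.259, 1.535, -0, 1.348, -0.203], TCP at [209.49, 508.546, 218.653] pointing down, gripper open.
Joint ranges: [-3.14, 3.14], [-0.91, 2.08], [0.19, 2.58], [-1.22, 4.36], [0.22, 2.71], [-3.12, 3.12]. Speed limits (rad/s): [2.57, 2.57, 3.14, 3.14, 3.14, 3.14].

INTERFACE

Orientations are given as [roll, pitch, yaw] about the fixed x, y, z axes, in that order (R = Rz(yaw) Ry(pitch) Rx(roll)).
In Python, from bench import robot gives the robot as it stands. The module is installed in compiled form; this text tells all that it offers. Calls block until the motion is done:
- robot.move_ptp(position, orientation): joint-space move of the TCP to a pose.
- robot.move_linear(position, ori=None, speed=150, f_stop=None): straight line of the TCP; ori=None keeps the orientation; speed is the mean speed in mm/s. With f_stop (N) it stops when the force on the tool has changed by that much, and returns True; else False.
- robot.move_j(angles): joint-space move.
- robot.move_gripper(opening): opening from 0.0 (shut) to 1.0 (fully open); the grip force is fixed at half the most; returns when the fingers have stopped.
- robot.sleep(seconds).
- robot.inverse_kinematics(position, orientation): joint angles nearest the present ones, or None.
- robot.get_image(name): name is "scene" or "top" or "wrist"; returns a dict with "img" (420x560x3 uint8, blue, green, red), "fovy" (degrees; the focal length in pixels is half the picture's height over the tangent of half this angle, whatever the lens; pixels are square), "cx", "cy" (the principal point, pixels), "eye" and "orientation" of the camera in the world. Camera axes: x right, y down, z forward; pixel columns grow to the right and rows downward; lengths in mm; the calibration is good to about 2 mm. A picture is of the moment at which its call begins. There is no depth.
A pose or a line that the arm cannot do raises robot.MotionError and nothing moves.
- robot.hand_in(): hands the job in, once; it reports no verdict.
Readings, each from a call of its own:
- robot.current_t(): time.
- robot.current_qpos(): joint angles.
- robot.current_joint_vel(): joint speeds.
- robot.current_joint_efforts(): joint torques, N m.
- robot.current_tcp_pos(): TCP position.
- robot.current_eef_rot(): TCP orientation.
- robot.current_contact_force(): force on the tool from outside, world axes, zero at the start.
- robot.current_ft_torque(): the same for the moment, N m.
- robot.current_gripper_width(): opening from 0.0 (shut) to 1.0 (fully open).
Only numpy, scipy, OpenCV 4.12 (cv2) and the standard library are available. Lean on these libraries where they do the work, as an engineer would, in place of code of your own. Each camera call takes 0.05 s, during which the arm holds its last target.

TASK

Bring the open glass beaker round to stand under the filling nozzle: lift the locking latch out of the turntable's rim, wind the handwheel the whole number of turns it takes (two full turns move the table on by one place), then put the latch back down fully home in the notch that has come under it. The beaker and the bottles ride on the table in their places: do not touch them.

Things in the scene. Friction and masses are not known exactly. Their poses are not given: they have to be found in the camera images.
- rig: grey turntable unit, fixed: base plate 206x292x14 mm, round aluminium table 208 mm across, its top 140 mm above the worktop. Origin on the worktop under the table's axis; +x from the handwheel (robot side) through that axis, y left (latch side), z up. Offsets in mm below are in this frame; angles run anticlockwise from +x seen from above
- nozzle_tip (a point): tip of the slim steel filling nozzle, held by an arm from the post on the right; offset (0,-62,262), over the place at 270 degrees. The table has six places, 60 degrees apart on a 62 mm radius circle (rubber pad, three 10 mm pins), at 30, 90, 150, 210, 270, 330 degrees. The tallest bottle passes 14 mm below the tip
- beaker_mid (a point): centre, half-way up, of the open uncapped glass beaker: 60 mm tall, 44 mm across the foot, 48 to 52 mm across the rim. It starts in one of the places at 30, 150, 210 or 330 degrees (the bottles are in the other three), so one or two places from the nozzle by the shorter way; z up
- wheel_centre (a point): point on the handwheel's level axis (along the frame's x), offset (-168,0,100); the crank handle's middle runs round it on a circle of 45 mm radius in the frame's y-z plane. The wheel is a dark steel disc 116 mm across, face at offset x = -138, hub nut to -144. A flat drip guard, 124 mm wide, roofs it: x from -104 to -153, z 166 to 178
- crank_mid (a point): middle of the crank handle: black, round, 23 mm thick, 54 mm long, level, along the frame's x from the wheel's face towards the robot (x -141 to -195); near the top of the wheel at the start. It spins freely on its pin, so a gripper holding it need not turn. Take it with the fingers pointing down and forward, about 30 degrees from vertical: an upright gripper's body hits the drip guard lower down
- handwheel (a joint): angle of the handwheel (rad) about the frame's +x, within 0.12 of 0 at the start; positive is clockwise as the robot faces it (handle goes from the top to the right, -y). No end stops; one full turn = 30 degrees of table. About 3 N at the handle turns it; it stays where left. Whole turns are counted from angle 0 (handle straight up)
- turntable (a joint): angle of the table (rad) about z, near 0 at the start, positive anticlockwise from above; always handwheel / 12 (worm gear: it cannot be pushed round by hand). At every multiple of 60 degrees (1.047) a place is exactly under the nozzle and a rim notch (11 mm wide, so about 1 degree of play each way) under the latch's tooth
- latch (a joint): angle of the latch lever (rad): 0 fully home, positive as its knob is lifted, stop at 0.75; hinge along the frame's y. Its 7.6 mm wide tooth drops into a rim notch from above and locks the table; clear of the table above 0.25; stopped by the unnotched rim at about 0.15. The stiff hinge stays where left: 2 N at the knob moves it. Lift it well clear, 0.4 to 0.7, before winding
- latch_knob (a point): centre of the latch's black ball knob, 26 mm in diameter, on a short stem on the robot-side end of the flat steel lever on the left; with the latch home at offset (-113,118,186), 29 mm above the lever's top. A gripper tilted back towards the robot stays clear of the bottles
- latch_pivot (a point): point on the latch's hinge axis, offset (35,118,150): with the latch home the knob's centre is 148 mm nearer the robot and 36 mm higher
- bottle_dark: brown screw-cap bottle, 50 mm in diameter, 108 mm tall, in one place of the table; origin at the centre of its underside
- bottle_a: white screw-cap bottle, 46 mm in diameter, 90 mm tall, in one place of the table; origin at the centre of its underside
- bottle_b: a second bottle like bottle_a, in another place of the table; origin at the centre of its underside
Not all that is in view belongs to the job. What is shaped like the bottle_a but pink or red is not meant.

How it is judged (in metres and radians):
On the way, in this order (a step that is already met when the one before it is completed fails the run):
1. the latch is lifted clear of the rim (0.35 rad or more), before the table has been moved (value of joint latch above 0.33 rad and value of joint turntable between -0.06 and 0.06 rad), for 0.1 s.
2. with the latch up, the handwheel has carried the beaker round under the nozzle (value of joint latch above 0.22 rad and horizontal distance between beaker_mid and nozzle_tip below 0.012 m), for 0.2 s.
At the end, for the whole second after the job is handed in: the beaker stands upright on the table with its centre within 10 mm of the point below the nozzle, the latch is fully home in a notch (less than 0.05 rad), the handwheel is at rest, and the three bottles stand upright (horizontal distance between beaker_mid and nozzle_tip below 0.01 m and z of beaker_mid in the frame of rig between 0.164 and 0.176 m and angle between each of beaker_mid, bottle_dark, bottle_a, bottle_b's own z axis and vertical below 0.1 rad and value of joint latch below 0.05 rad and velocity of joint handwheel between -0.05 and 0.05 rad/s); the robot touches nothing.
It fails at once if the robot touches the beaker (over 1 N) (contact force between any of the fingers, the arm and beaker above 1 N).
It fails at once if the robot touches a bottle on the table (over 1 N) (contact force between any of the fingers, the arm and bottle_dark above 1 N or contact force between any of the fingers, the arm and bottle_a above 1 N or contact force between any of the fingers, the arm and bottle_b above 1 N).
It also fails if it takes over 72 s, if anything falls off the work surface, if the arm or the gripper's body presses on something with over 40 N, if the wrist force passes 120 N, or if a joint passes its speed limit or range.

## Working session

There is one attempt and no reset: what is moved stays moved. The work goes in short steps, each a Python script; the robot and the scene stay as the last script left them, time stands still between calls to the robot, and variables do not carry over. Pictures are saved under pics/ and viewed, and the job is handed in when it is done.

```bash
mkdir -p pics; ls; python3 - <<'E'
from bench import robot
import cv2
for n in ["scene","top","wrist"]:
    d=robot.get_image(n); cv2.imwrite(f"pics/{n}0.png",d["img"])
    print(n,d["fovy"],d["cx"],d["cy"],d["eye"],d["orientation"])
print(robot.current_t(),robot.current_tcp_pos(),robot.current_eef_rot())
E
```

```text
pics
scene 51.22470844770064 280.3105691439909 207.59543054557895 [ -85.50478341 -336.54739783 1026.42952407] [-2.43529962  0.00787511 -1.09227091]
top 55.33244671048696 281.6742291201589 206.3384837138394 [4.68876501e+02 9.53694197e-01 1.02741641e+03] [-3.02679765  0.00710077 -1.57178805]
wrist 64.12780026127089 280.67430663251986 209.47873874682486 [133.49578486 539.010947   384.26394766] [2.84612370e+00 2.27441688e-03 1.17945765e+00]
0.15 [209.25129995 508.19917235 218.02187242] [-3.14023148e+00 -2.78759875e-04  2.75083157e+00]
```

View pics/scene0.png

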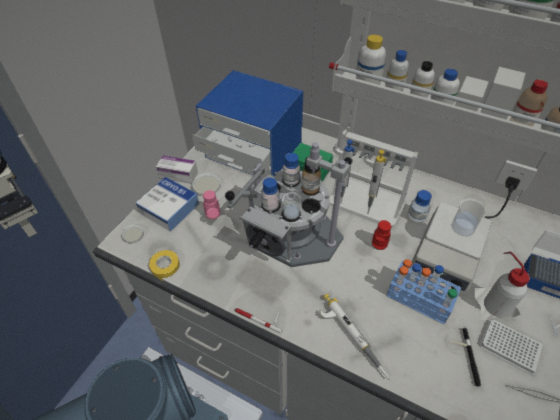

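View pics/top0.png

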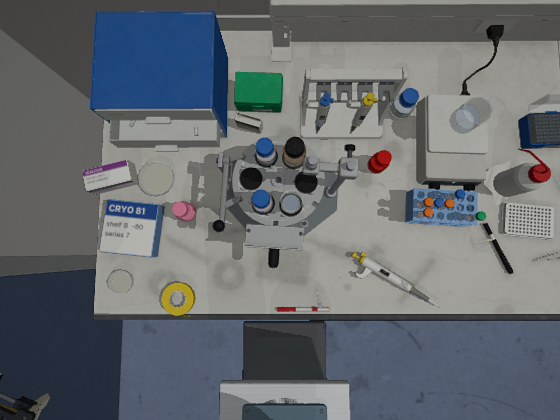

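View pics/wrist0.png

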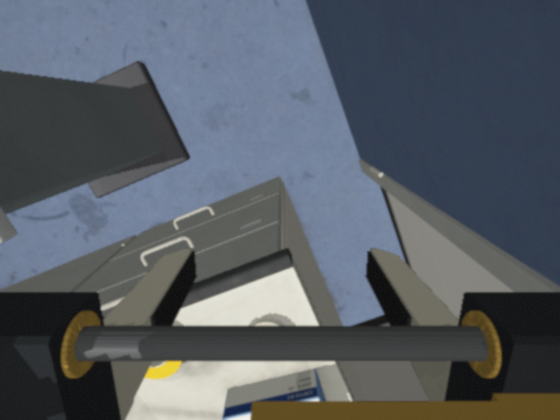

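```bash
python3 - <<'E'
import cv2
a=cv2.imread("pics/top0.png")[130:280,190:370]; cv2.imwrite("pics/top0z.png",cv2.resize(a,None,fx=4,fy=4,interpolation=cv2.INTER_CUBIC))
a=cv2.imread("pics/scene0.png")[135:275,190:370]; cv2.imwrite("pics/scene0z.png",cv2.resize(a,None,fx=4,fy=4,interpolation=cv2.INTER_CUBIC))
E
```

```text
(no output)
```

View pics/top0z.png

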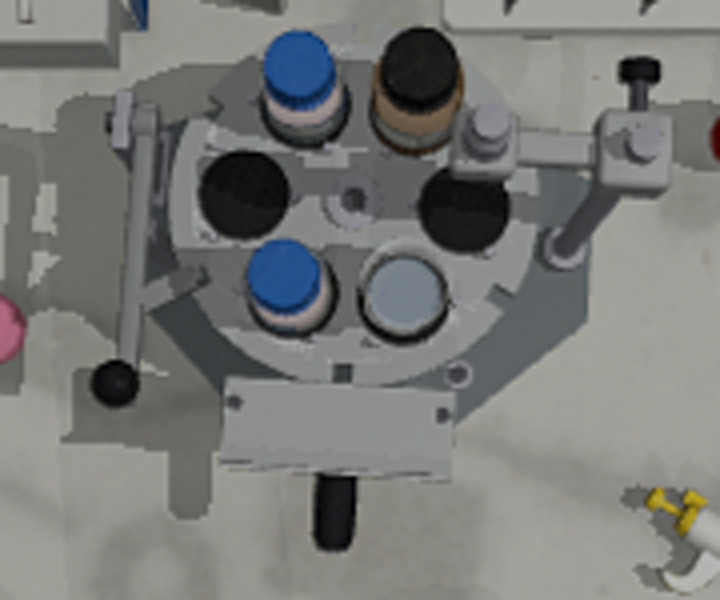

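View pics/scene0z.png

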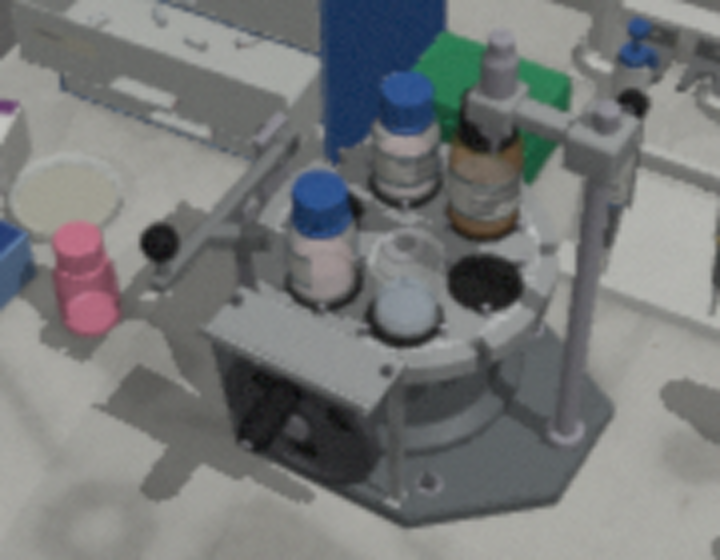

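```bash
cat > h.py <<'E'
import numpy as np, cv2
from scipy.spatial.transform import Rotation as Ro
def cam(d):
    h=d["img"].shape[0]; f=h/2/np.tan(np.radians(d["fovy"])/2)
    return f,d["cx"],d["cy"],np.array(d["eye"],float),Ro.from_euler("xyz",d["orientation"]).as_matrix()
def ray(c,u,v):
    f,cx,cy,e,R=c; r=R@np.array([(u-cx)/f,(v-cy)/f,1.]); return e,r/np.linalg.norm(r)
def onz(c,u,v,z):
    e,r=ray(c,u,v); return e+r*(z-e[2])/r[2]
def proj(c,p):
    f,cx,cy,e,R=c; q=R.T@(np.array(p)-e); return np.array([f*q[0]/q[2]+cx,f*q[1]/q[2]+cy])
def tri(rs):
    A=np.zeros((3,3));b=np.zeros(3)
    for e,r in rs:
        P=np.eye(3)-np.outer(r,r);A+=P;b+=P@e
    p=np.linalg.solve(A,b); return p,[np.linalg.norm(np.cross(p-e,r)) for e,r in rs]
def dark(img,box,th=45):
    x0,y0,x1,y1=box; g=img[y0:y1,x0:x1].max(axis=2)
    m=(g<th).astype(np.uint8); n,l,s,c=cv2.connectedComponentsWithStats(m)
    return sorted([(int(s[i,4]),c[i]+[x0,y0],s[i,:4]+[x0,y0,0,0]) for i in range(1,n)],key=lambda t:-t[0])
E
python3 - <<'E'
from h import *
from bench import robot
T=robot.get_image("top");S=robot.get_image("scene");ct,cs=cam(T),cam(S)
for nm,im,b in [("knobT",T["img"],(205,212,232,238)),("knobS",S["img"],(220,185,238,202)),("padL",T["img"],(236,162,266,194)),("crankT",T["img"],(262,246,285,272)),("padR",T["img"],(290,165,322,196))]:
    print(nm,[(a,c.round(2),s) for a,c,s in dark(im,b)[:2]])
kt=dark(T["img"],(205,212,232,238))[0][1];ks=dark(S["img"],(220,185,238,202))[0][1]
print("knob",tri([ray(ct,*kt),ray(cs,*ks)]),"z186:",onz(ct,*kt,186))
pl=dark(T["img"],(236,162,266,194))[0][1]; print("padL",onz(ct,*pl,143))
for x,y in [(228,378),(457,392),(450,478),(220,462)]:
    print("guard",onz(ct,190+x/4-.375,130+y/4-.375,178))
E
```

```text
knobT [(112, array([218.41, 225.5 ]), array([213, 220,  12,  12]))]
knobS [(53, array([229.55, 195.43]), array([226, 192,   8,   8]))]
padL [(382, array([250.63, 178.18]), array([240, 168,  22,  22])), (16, array([261.19, 164.25]), array([257, 162,   9,   5]))]
crankT [(174, array([273.39, 257.26]), array([269, 248,  10,  20]))]
padR [(353, array([305.42, 182.38]), array([294, 172,  23,  21])), (9, array([292.22, 167.56]), array([290, 167,   6,   2]))]
knob (array([526.68092543, 139.07285131, 182.51289263]), [np.float64(1.8038141237080487), np.float64(1.8038141237079506)]) z186: [525.534694  140.0651003 186.       ]
padL [634.546877    76.67717919 143.        ]
guard [528.91057236  81.41079857 178.        ]
guard [521.29514943 -40.15162858 178.        ]
guard [475.95813742 -36.13141578 178.        ]
guard [484.48807962  85.23694921 178.        ]
```

```bash
python3 - <<'E'
from h import *
from bench import robot
from scipy.optimize import least_squares
T=robot.get_image("top");S=robot.get_image("scene");ct,cs=cam(T),cam(S)
z=lambda x,y:(190+x/4-.375,130+y/4-.375)
s=lambda x,y:(190+x/4-.375,135+y/4-.375)
kt=(218.41,225.5)
obs=[(ct,kt,(-113,118,186)),(cs,(229.55,195.43),(-113,118,186)),(ct,(250.63,178.18),(0,62,142)),(ct,z(464,208),(0,-62,142)),
(ct,z(228,378),(-104,62,178)),(ct,z(457,392),(-104,-62,178)),(cs,s(385,410),(-153,-62,178)),(cs,s(207,328),(-153,62,178))]
def P(q,p):
    c,sn=np.cos(q[2]),np.sin(q[2]); return np.array([q[0]+c*p[0]-sn*p[1],q[1]+sn*p[0]+c*p[1],p[2]])
def res(q): return np.concatenate([proj(c,P(q,p))-np.array(uv) for c,uv,p in obs])
r=least_squares(res,[630,14,-.066],loss="soft_l1")
print(r.x,np.degrees(r.x[2]));print(res(r.x).reshape(-1,2).round(2))
# top only
obs2=[o for o in obs if o[0] is ct]
def res2(q): return np.concatenate([proj(c,P(q,p))-np.array(uv) for c,uv,p in obs2])
r2=least_squares(res2,[630,14,-.066]);print(r2.x,res2(r2.x).reshape(-1,2).round(2).tolist())
q=r.x
# beaker & crank checks
print("crank pred px",proj(ct,P(q,(-168,0,145))),proj(cs,P(q,(-168,0,145))))
print("beaker rim pred",proj(ct,P(q,(-53.7,-31,200))),proj(cs,P(q,(-53.7,-31,200))))
print("nozzle",proj(ct,P(q,(0,-62,262))))
E
```

```text
[ 6.30480852e+02  1.39694958e+01 -5.28119490e-02] -3.0259017863547344
[[ 1.08  0.79]
 [-0.98 -0.02]
 [ 0.39  0.43]
 [ 0.61 -0.27]
 [ 0.02 -0.46]
 [ 1.08 -0.97]
 [-5.09 -1.09]
 [-3.25 -0.51]]
[ 6.29939492e+02  1.46202549e+01 -6.40991646e-02] [[0.21, 0.38], [0.12, 0.36], [0.31, 0.28], [-0.81, -0.57], [0.2, -0.42]]
crank pred px [274.53583522 255.3703098 ] [256.43566865 238.12848227]
beaker rim pred [291.70036505 201.10464258] [290.04567375 198.52985449]
nozzle [309.56112463 170.45643754]
```

```bash
cat >> h.py <<'E'
Q=np.array([629.9,14.6,-0.0641])
def W(p,q=None):
    q=Q if q is None else q
    c,sn=np.cos(q[2]),np.sin(q[2]); return np.array([q[0]+c*p[0]-sn*p[1],q[1]+sn*p[0]+c*p[1],p[2]])
def Rt(tilt,q=None):
    q=Q if q is None else q
    s,c=np.sin(tilt),np.cos(tilt)
    R=np.column_stack([(-c,0,-s),(0,1,0),(s,0,-c)]); return Ro.from_euler("z",q[2]).as_matrix()@R
def ori(tilt): return Ro.from_matrix(Rt(tilt)).as_euler("xyz")
def tcp(p,tilt,back=0):  # rig point at grasp point -> TCP
    return W(p)+Rt(tilt)[:,2]*(19-back)
E
python3 - <<'E'
from h import *
from bench import robot
t=np.radians(30)
knob=(-113,118,186)
def arc(a,r=152.315,ph=np.arctan2(36,148)): return (35-r*np.cos(ph+a),118,150+r*np.sin(ph+a))
for a in (0,.3,.55): 
    for b in(0,120): print(a,b,tcp(arc(a),t,b).round(0),robot.inverse_kinematics(tcp(arc(a),t,b),ori(t)))
for th in np.arange(0,2*np.pi,np.pi/6):
    j=robot.inverse_kinematics(tcp((-168,-45*np.sin(th),100+45*np.cos(th)),t),ori(t)); print(None if j is None else np.round(j,2))
p=robot.current_tcp_pos(); robot.move_linear([p[0],p[1],360],speed=200)
v=tcp((-140,60,170),t,170); print(v); robot.move_ptp(v,ori(t))
d=robot.get_image("wrist"); cv2.imwrite("pics/wrist1.png",d["img"])
np.savez("w1.npz",**{k:np.array(x) for k,x in d.items()})
print(robot.current_t(),robot.current_tcp_pos(),v,robot.current_eef_rot(),ori(t))
E
```

```text
0 0 [534. 139. 170.] [ 0.11131498  0.0548327   2.04832851 -0.17404465  0.52810384 -1.2677752 ]
0 120 [474. 143. 273.] [ 0.1452445  -0.16879909  1.97363493 -0.14158459  0.8276759  -1.29269552]
0.3 0 [551. 138. 212.] [ 0.10343992  0.03019131  1.9546914  -0.13934742  0.64386542 -1.3136561 ]
0.3 120 [492. 142. 316.] [ 0.13427651 -0.16564334  1.86783262 -0.12342121  0.92800613 -1.3242111 ]
0.55 0 [575. 136. 242.] [ 0.09379222  0.03957595  1.86492384 -0.1191834   0.72242694 -1.34417691]
0.55 120 [515. 140. 346.] [ 0.12104511 -0.13768656  1.77367605 -0.11016027  0.99222337 -1.34958855]
[-0.26 -0.06  2.29  0.25  0.41 -1.98]
[-0.35 -0.05  2.3   0.36  0.41 -2.15]
[-0.41 -0.02  2.33  0.48  0.37 -2.32]
[-0.43  0.04  2.36  0.63  0.3  -2.5 ]
[-0.41  0.1   2.39  0.83  0.23 -2.69]
None
None
None
None
[-0.1   0.07  2.33  0.09  0.22 -1.69]
[-0.12  0.01  2.3   0.1   0.31 -1.72]
[-0.18 -0.03  2.29  0.16  0.37 -1.83]
[418.6859395   88.2808703  300.76983597]
2.975 [419.00377669  88.78025357 301.03319442] [418.6859395   88.2808703  300.76983597] [3.14112443 0.52371307 3.07795215] [3.14159265 0.52359878 3.07749265]
```

View pics/wrist1.png

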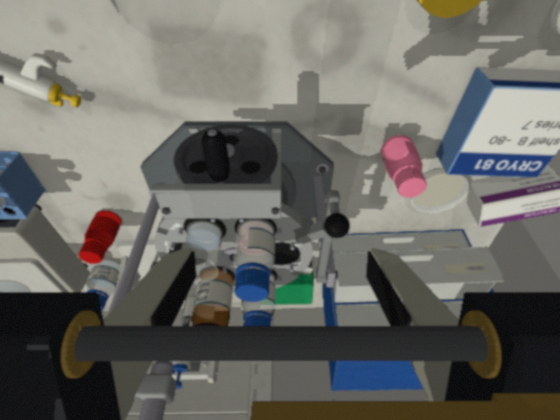

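```bash
python3 - <<'E'
from h import *
from bench import robot
d=np.load("w1.npz"); c=cam(d)
print("knob",[(a,x.round(1),s) for a,x,s in dark(d["img"],(318,208,356,240))[:2]],proj(c,W((-113,118,186))))
print("crank",[(a,x.round(1),s) for a,x,s in dark(d["img"],(195,122,235,185))[:3]],proj(c,W((-195,0,145))),proj(c,W((-168,0,145))),proj(c,W((-141,0,145))))
for p in [(-104,62,178),(-104,-62,178),(-153,62,178),(-153,-62,178),(-138,0,100)]: print("guard",proj(c,W(p)))
a=d["img"][110:260,130:360]; cv2.imwrite("pics/w1z.png",cv2.resize(a,None,fx=3.4,fy=3.4,interpolation=cv2.INTER_CUBIC))
t0=np.radians
for yf in (0,np.pi):
  for dy in (-20,0,20):
   for t in (15,20,25,30,35,40):
    out=[]
    for th in np.arange(0,2*np.pi,np.pi/6):
        R=Ro.from_euler("z",t0(dy)).as_matrix()@Rt(t0(t))@Ro.from_euler("z",yf).as_matrix()
        j=robot.inverse_kinematics(W((-168,-45*np.sin(th),100+45*np.cos(th)))+R[:,2]*19,Ro.from_matrix(R).as_euler("xyz"))
        out.append("--" if j is None else f"{j[4]:.2f}")
    print(yf>0,dy,t,out)
E
```

```text
knob [(460, array([336.2, 224.9]), array([324, 213,  25,  24]))] [338.66548587 224.90941512]
crank [(1946, array([214. , 157.1]), array([195, 125,  40,  58]))] [214.85426352 131.9082507 ] [218.8641433  155.68331258] [222.41418055 176.7319125 ]
guard [282.79552234 224.65542825]
guard [163.53579192 224.63373658]
guard [283.02654124 190.52539675]
guard [150.1159105  190.50742934]
guard [227.51962328 152.17405972]
False -20 15 ['0.77', '0.75', '0.70', '0.63', '0.56', '0.52', '0.51', '0.54', '0.59', '0.66', '0.72', '0.76']
False -20 20 ['0.66', '0.64', '0.58', '0.51', '0.44', '0.39', '0.39', '0.42', '0.49', '0.56', '0.62', '0.66']
False -20 25 ['0.55', '0.52', '0.46', '0.38', '0.31', '0.27', '0.27', '0.32', '0.39', '0.46', '0.52', '0.55']
False -20 30 ['0.45', '0.40', '0.34', '0.25', '--', '--', '--', '0.25', '0.31', '0.38', '0.43', '0.45']
False -20 35 ['0.35', '0.30', '0.22', '--', '--', '--', '--', '--', '--', '0.34', '0.37', '0.38']
False -20 40 ['0.30', '0.23', '--', '--', '0.26', '0.33', '0.36', '0.37', '--', '--', '--', '0.35']
False 0 15 ['0.76', '0.75', '0.70', '0.64', '0.57', '0
[... 2395 characters left out ...]
', '0.36', '0.36', '0.31', '0.22', '--', '--', '--']
True 20 15 ['0.81', '0.80', '0.76', '0.70', '0.63', '0.58', '0.55', '0.55', '0.60', '0.66', '0.73', '0.78']
True 20 20 ['0.73', '0.73', '0.69', '0.63', '0.56', '0.50', '0.46', '0.46', '0.50', '0.56', '0.63', '0.69']
True 20 25 ['0.66', '0.67', '0.64', '0.58', '0.51', '0.44', '0.40', '0.39', '0.41', '0.47', '0.55', '0.62']
True 20 30 ['0.61', '0.63', '0.61', '0.56', '0.49', '0.43', '0.38', '0.36', '0.36', '0.41', '0.48', '0.55']
True 20 35 ['0.58', '0.61', '0.61', '0.57', '0.52', '0.47', '0.43', '0.40', '0.37', '0.39', '0.45', '0.52']
True 20 40 ['0.60', '0.64', '0.64', '0.62', '0.59', '0.56', '0.54', '0.50', '0.45', '0.43', '0.47', '0.53']
```

View pics/w1z.png

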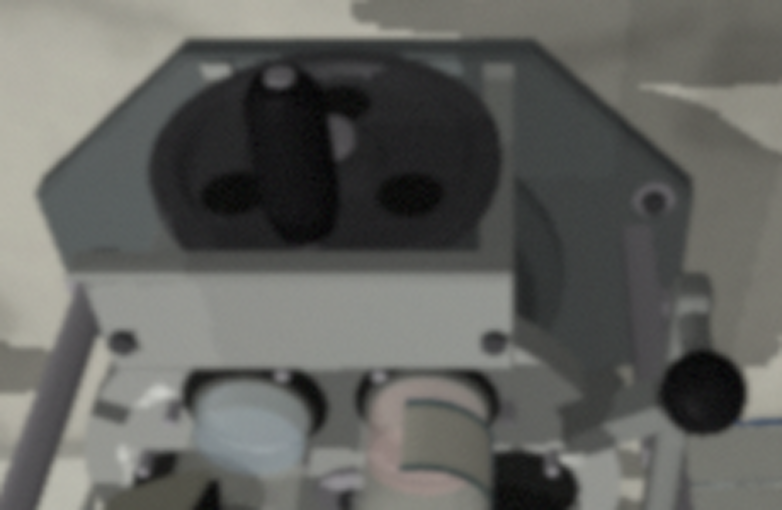

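```bash
python3 - <<'E'
from h import *
from bench import robot
t0=np.radians
Rz=Ro.from_euler("z",Q[2]).as_matrix()
for gx in (-168,-174):
 for lean in (-35,-25,-15,15,25,35):
  for t in (25,30):
    out=[];rng=[]
    for th in np.arange(0,2*np.pi,np.pi/6):
        R=Rz@Ro.from_euler("x",t0(lean)).as_matrix()@Rz.T@Rt(t0(t))
        j=robot.inverse_kinematics(W((gx,-45*np.sin(th),100+45*np.cos(th)))+R[:,2]*19,Ro.from_matrix(R).as_euler("xyz"))
        out.append("--" if j is None else f"{j[4]:.2f}")
        if j is not None: rng.append(j)
    rng=np.array(rng);print(gx,lean,t,out,np.ptp(rng,axis=0).round(1) if len(rng) else "")
E
```

```text
-168 -35 25 ['0.83', '0.79', '0.73', '--', '--', '--', '--', '0.76', '0.81', '0.84', '0.87', '0.86'] [0.2 0.2 0.1 0.2 0.1 0.3]
-168 -35 30 ['0.77', '--', '--', '--', '--', '--', '--', '--', '--', '--', '0.81', '0.80'] [0.1 0.1 0.  0.  0.  0.1]
-168 -25 25 ['0.68', '0.63', '0.56', '0.51', '0.49', '--', '0.53', '0.57', '0.62', '0.67', '0.70', '0.71'] [0.3 0.2 0.1 0.4 0.2 0.5]
-168 -25 30 ['0.59', '0.54', '0.48', '--', '--', '--', '--', '--', '--', '0.61', '0.63', '0.62'] [0.3 0.1 0.1 0.1 0.2 0.3]
-168 -15 25 ['0.55', '0.51', '0.44', '0.37', '0.31', '0.30', '0.33', '0.38', '0.44', '0.50', '0.55', '0.57'] [0.3 0.2 0.1 0.5 0.3 0.6]
-168 -15 30 ['0.44', '0.38', '0.31', '0.24', '--', '--', '--', '--', '0.36', '0.41', '0.45', '0.46'] [0.3 0.2 0.1 0.5 0.2 0.7]
-168 15 25 ['0.72', '0.73', '0.71', '0.66', '0.60', '0.54', '0.49', '0.47', '0.48', '0.53', '0.60', '0.67'] [0.3 0.2 0.1 0.3 0.3 0.5]
-168 15 30 ['0.65', '0.67', '0.66', '0.62', '0.56', '--', '--', '0.43', '0.42', '0.45', '0.52', '0.59'] [0.3 0.2 0.1 0.5 0.2 0.6]
-168 25 25 ['0.88', '0.89', '0.88', '0.84', '0.78', '0.72', '0.68', '0.66'
[... 1317 characters left out ...]
', '0.67'] [0.3 0.2 0.1 0.3 0.3 0.5]
-174 15 30 ['0.65', '0.68', '0.66', '0.62', '0.56', '--', '0.46', '0.43', '0.43', '0.46', '0.52', '0.59'] [0.3 0.2 0.1 0.5 0.3 6.2]
-174 25 25 ['0.88', '0.90', '0.88', '0.84', '0.78', '0.73', '0.69', '0.66', '0.67', '0.71', '0.77', '0.83'] [0.2 0.2 0.1 0.3 0.2 0.4]
-174 25 30 ['0.83', '0.86', '0.85', '0.81', '0.76', '0.71', '0.67', '0.64', '0.64', '0.66', '0.71', '0.78'] [0.3 0.3 0.1 0.4 0.2 6.2]
-174 35 25 ['1.03', '1.05', '1.03', '0.99', '0.94', '0.89', '0.85', '0.84', '0.84', '0.88', '0.93', '0.99'] [0.2 0.2 0.1 0.2 0.2 0.3]
-174 35 30 ['0.99', '1.01', '1.00', '0.97', '--', '0.87', '0.84', '0.82', '--', '0.85', '0.89', '0.95'] [0.2 0.3 0.1 0.3 0.2 6.1]
```

```bash
sed -i 's/^Q=.*/Q=np.array([630.4,13.4,-0.0641])/' h.py; cat >> h.py <<'E'
def arc(a,r=152.315,ph=np.arctan2(36,148)): return (35-r*np.cos(ph+a),118,150+r*np.sin(ph+a))
E
python3 - <<'E'
from h import *
from bench import robot
t=np.radians(30)
robot.move_gripper(0.6)
robot.move_ptp(tcp(arc(0),t,100),ori(t))
d=robot.get_image("wrist"); cv2.imwrite("pics/wrist2.png",d["img"]); c=cam(d)
print("pred",proj(c,W((-113,118,186))))
print([(a,x.round(1),s) for a,x,s in dark(d["img"],(260,200,360,290))[:2]])
print("stop",robot.move_linear(tcp(arc(0),t,0),speed=80,f_stop=8),robot.current_contact_force(),robot.current_tcp_pos(),tcp(arc(0),t))
d=robot.get_image("wrist"); cv2.imwrite("pics/wrist3.png",d["img"]);print(robot.current_t())
E
```

```text
pred [280.79911049 219.06699798]
[(787, array([279.2, 218.7]), array([264, 203,  31,  32])), (312, array([339.1, 275. ]), array([334, 253,  15,  37]))]
stop False [-0.81715357  0.08467142  0.12927716] [534.81163043 137.88564078 170.08585013] [534.67162759 137.78744216 169.54540811]
5.725
```

View pics/wrist2.png

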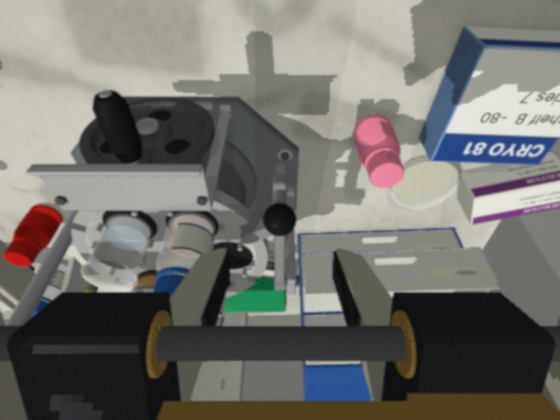

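View pics/wrist3.png

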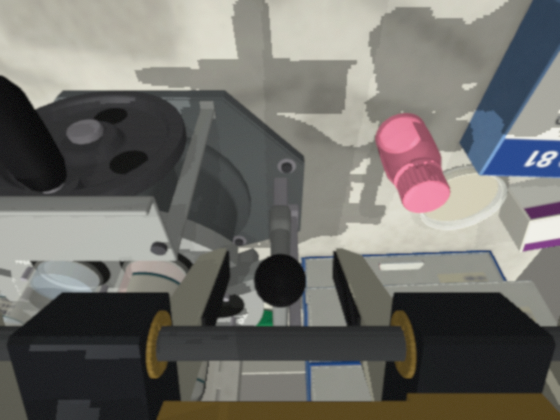

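```bash
python3 - <<'E'
from h import *
from bench import robot
t=np.radians(30)
robot.move_gripper(0.0)
print("w",robot.current_gripper_width()*93,"F",robot.current_contact_force().round(1),robot.current_tcp_pos().round(2))
for a in (.1,.2,.3,.4,.5,.58):
    robot.move_linear(tcp(arc(a),t),speed=60); print(a,robot.current_contact_force().round(1),round(robot.current_gripper_width()*93,1))
d=robot.get_image("wrist"); cv2.imwrite("pics/wrist4.png",d["img"])
d=robot.get_image("scene"); cv2.imwrite("pics/scene4.png",d["img"]);print(robot.current_t())
E
```

```text
w 24.4844405896809 F [-0.4 -2.9  1.4] [534.66 137.5  169.6 ]
0.1 [-1.2 -4.1 -0.8] 24.6
0.2 [-1.3 -4.7  0.6] 24.5
0.3 [-2.8 -6.1  1.3] 24.5
0.4 [-2.  -5.4  2. ] 24.5
0.5 [ 0.1 -4.6  0.5] 24.2
0.58 [-0.3 -4.9 -1. ] 24.4
8.7917
```

View pics/wrist4.png

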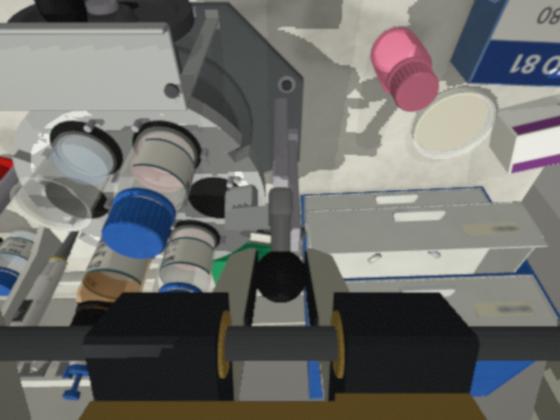

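```bash
cat >> h.py <<'E'
TL,LN=np.radians(25),np.radians(15)
def RL():
    Rz=Ro.from_euler("z",Q[2]).as_matrix()
    return Rz@Ro.from_euler("x",LN).as_matrix()@Rz.T@Rt(TL)
OL=lambda: Ro.from_matrix(RL()).as_euler("xyz")
def ctcp(th,back=0,gx=-172,dy=0,dz=0,r=45):
    return W((gx,dy-r*np.sin(th),100+dz+r*np.cos(th)))+RL()[:,2]*(19-back)
E
sed -i 's/^Q=.*/Q=np.array([630.4,13.0,-0.0641])/' h.py
python3 - <<'E'
from h import *
from bench import robot
t=np.radians(30)
robot.move_gripper(0.6)
robot.move_linear(tcp(arc(.58),t,110),speed=200)
for th in np.arange(0,2*np.pi,np.pi/9): assert robot.inverse_kinematics(ctcp(th),OL()) is not None,th
robot.move_ptp(ctcp(0,90),OL())
d=robot.get_image("wrist"); cv2.imwrite("pics/wrist5.png",d["img"]);c=cam(d)
print([proj(c,W((x,0,145))).round(1) for x in (-195,-168,-141)],robot.current_t())
d=robot.get_image("scene"); cv2.imwrite("pics/scene5.png",d["img"][120:270,180:360])
E
```

```text
[array([282. , 198.1]), array([281.9, 225.5]), array([281.9, 249.2])] 11.1917
```

View pics/wrist5.png

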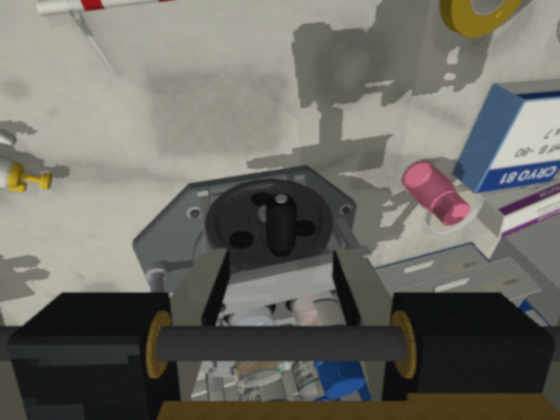

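View pics/scene5.png

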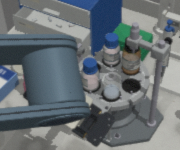

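```bash
python3 - <<'E'
from h import *
from bench import robot
print("stop",robot.move_linear(ctcp(0),speed=80,f_stop=8),robot.current_contact_force().round(1))
robot.move_gripper(0.0)
print("w",round(robot.current_gripper_width()*93,1),robot.current_contact_force().round(1),(robot.current_tcp_pos()-ctcp(0)).round(2))
for th in np.radians([15,30,45]):
    robot.move_linear(ctcp(th),speed=60); print(th.round(2),robot.current_contact_force().round(1),(robot.current_tcp_pos()-ctcp(th)).round(1),robot.current_t())
E
```

```text
stop False [-0.3 -1.1 -0.2]
w 22.3 [-1.2 -0.9  0.7] [ 0.02 -0.14  0.02]
0.26 [-0.5 -1.   0.5] [-0.  -0.4 -0.1] 13.5
0.52 [ 1.3 -1.6 -1.2] [-0.  -0.4 -0.2] 13.8417
0.79 [ 2.4 -1.2 -3.7] [-0.  -0.3 -0.2] 14.1833
```

```bash
python3 - <<'E'
from h import *
from bench import robot
for k in range(4,25):
    th=np.radians(15*k)
    robot.move_linear(ctcp(th),speed=60); F=robot.current_contact_force()
    if k%2==0: print(15*k,F.round(1),(robot.current_tcp_pos()-ctcp(th)).round(1),round(robot.current_gripper_width()*93,1))
    if np.linalg.norm(F)>30: print("HIGH",15*k,F); break
d=robot.get_image("scene"); cv2.imwrite("pics/scene6.png",cv2.resize(d["img"][120:270,180:360],None,fx=4,fy=4))
d=robot.get_image("top"); cv2.imwrite("pics/top6.png",cv2.resize(d["img"][120:280,180:370],None,fx=4,fy=4));print(robot.current_t())
E
```

```text
60 [ 1.5 -1.2 -3.1] [-0.  -0.1 -0.1] 22.4
90 [ 0.9 -0.2 -4.2] [0.  0.1 0. ] 22.1
120 [ 2.1 -0.3 -3.8] [0.  0.1 0. ] 22.3
150 [ 3.   0.  -5.7] [-0.   0.2  0. ] 22.5
180 [ 1.7  1.2 -2.3] [0.  0.4 0.1] 21.8
210 [0.7 1.9 1.3] [0.  0.4 0.2] 21.9
240 [0.1 1.4 1.7] [0.  0.1 0.1] 22.3
270 [-0.1  2.   1.6] [-0.   0.  -0.1] 22.1
300 [-2.6  1.2  3.8] [ 0. -0. -0.] 22.1
330 [-3.9  1.2  7.2] [ 0.  -0.1 -0. ] 22.2
360 [-4.8 -0.4  5.7] [ 0.  -0.5 -0.1] 22.1
21.4583
```

View pics/top6.png

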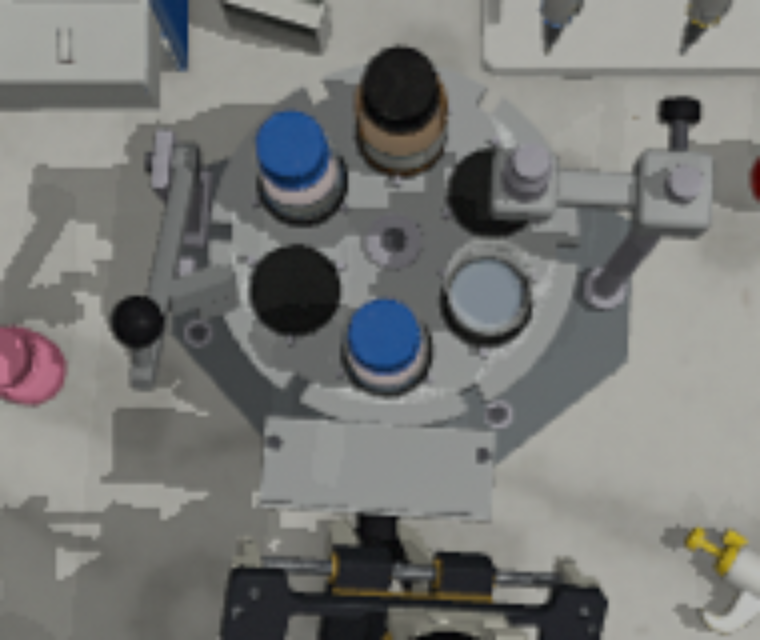

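Table turned 30° anticlockwise as expected: the beaker (now at zoomed px 487,292) is heading to the nozzle and the latch is up. Second turn.

```bash
python3 - <<'E'
from h import *
from bench import robot
for k in range(25,49):
    th=np.radians(15*k)
    robot.move_linear(ctcp(th),speed=60); F=robot.current_contact_force()
    if k%4==0: print(15*k,F.round(1),(robot.current_tcp_pos()-ctcp(th)).round(1),round(robot.current_gripper_width()*93,1))
    if np.linalg.norm(F)>30: print("HIGH",15*k,F); break
robot.move_gripper(0.6)
robot.move_linear(ctcp(0,95),speed=150)
d=robot.get_image("wrist"); cv2.imwrite("pics/wrist7.png",d["img"]);c=cam(d)
print([proj(c,W((x,0,145))).round(1) for x in (-195,-168,-141)])
d=robot.get_image("scene"); cv2.imwrite("pics/scene7.png",cv2.resize(d["img"][120:270,180:360],None,fx=4,fy=4))
d=robot.get_image("top"); cv2.imwrite("pics/top7.png",cv2.resize(d["img"][120:280,180:370],None,fx=4,fy=4));print(robot.current_t())
E
```

```text
420 [ 0.5 -1.9 -1.7] [ 0.  -0.1 -0.1] 22.5
480 [ 2.8 -1.  -4.4] [-0.   0.2  0. ] 22.2
540 [ 1.2  1.4 -2.9] [0.  0.4 0.1] 22.0
600 [0.1 1.6 2.6] [0.  0.1 0.1] 22.1
660 [-2.9  2.3  3.9] [ 0.   0.  -0.1] 22.4
720 [-3.7 -0.7  6.3] [ 0.  -0.5 -0.1] 22.1
[array([281.4, 196.7]), array([281.4, 223.6]), array([281.4, 247.1])]
31.3333
```

View pics/top7.png

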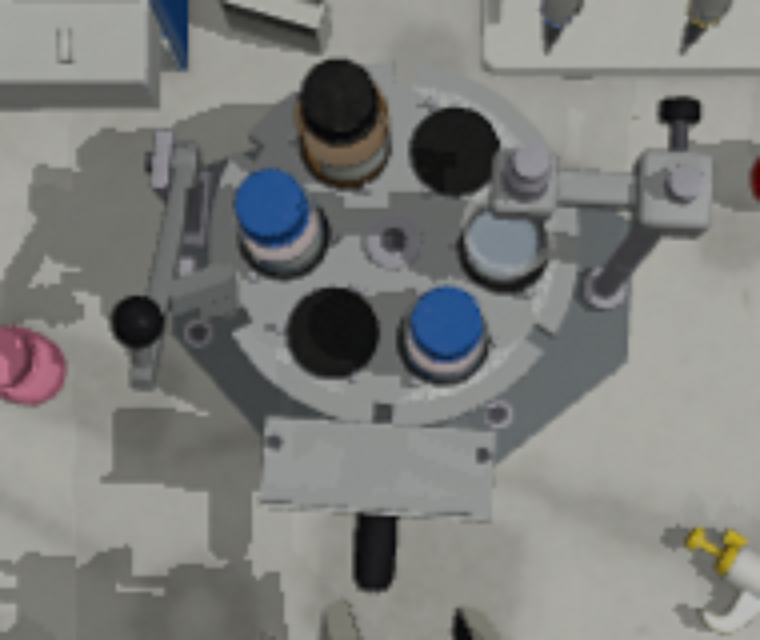

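View pics/wrist7.png

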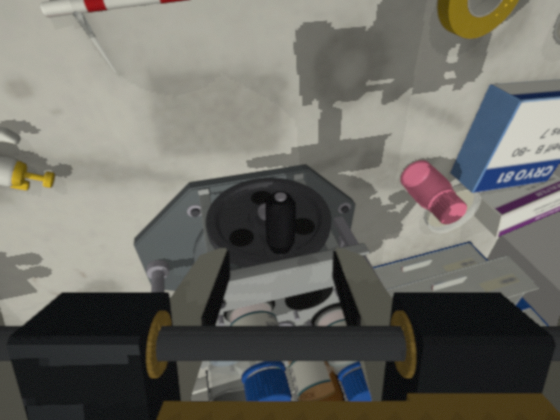

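```bash
python3 - <<'E'
from h import *
from bench import robot
t=np.radians(30)
robot.move_linear(robot.current_tcp_pos()+np.array([0,0,140]),speed=250)
robot.move_ptp(tcp(arc(.58),t,100),ori(t))
print("s",robot.move_linear(tcp(arc(.58),t),speed=100,f_stop=8))
robot.move_gripper(0.0)
print("w",round(robot.current_gripper_width()*93,1),robot.current_contact_force().round(1))
for a in (.5,.4,.3,.22,.15,.1,.05,0,-.02):
    s=robot.move_linear(tcp(arc(a),t),speed=40,f_stop=18); print(a,s,robot.current_contact_force().round(1),(robot.current_tcp_pos()-tcp(arc(a),t)).round(1))
    if s: break
d=robot.get_image("wrist"); cv2.imwrite("pics/wrist8.png",d["img"]);print(robot.current_t())
E
```

```text
s False
w 24.6 [-1.7 -0.5  1.2]
0.5 False [-3.6 -0.2  1.4] [-1.1  0.1 -1. ]
0.4 False [-1.3  0.9  0.7] [-0.3  0.  -0.5]
0.3 False [ 2.6  1.1 -2.4] [-0.2  0.  -0.6]
0.22 False [ 3.5  1.  -3.3] [-0.2  0.  -0.6]
0.15 False [ 4.2  0.5 -3.9] [-0.2 -0.  -0.5]
0.1 False [ 3.2  1.3 -2.6] [-0.3  0.  -0.5]
0.05 False [ 3.4  0.6 -1.3] [-0.3  0.  -0.5]
0 False [ 1.7  0.2 -2.3] [-0.2 -0.  -0.5]
-0.02 False [-4.8 -0.5  8.2] [0.4 0.  1.3]
38.4333
```

View pics/wrist8.png

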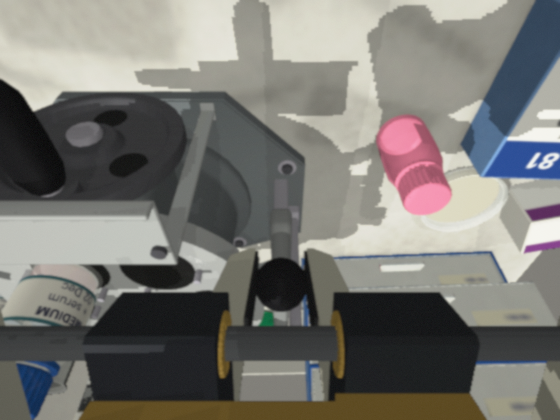

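```bash
python3 - <<'E'
from h import *
from bench import robot
t=np.radians(30)
robot.move_gripper(0.6)
robot.move_linear(tcp(arc(0),t,100),speed=150)
d=robot.get_image("wrist"); cv2.imwrite("pics/wrist9.png",d["img"]);c=cam(d)
print("knob home pred",proj(c,W((-113,118,186))),"a=.05",proj(c,W(arc(.05))),[x.round(1) for a,x,s in dark(d["img"],(260,200,360,290))[:2]])
robot.move_linear(robot.current_tcp_pos()+np.array([-150,0,120]),speed=250)
d=robot.get_image("top"); cv2.imwrite("pics/top9.png",cv2.resize(d["img"][120:280,180:370],None,fx=4,fy=4));c=cam(d)
print("top knob",dark(d["img"],(205,212,232,238))[0][1],"start 218.41 225.5",robot.current_t(),robot.current_contact_force().round(1))
E
```

```text
knob home pred [281.55697624 218.20848383] a=.05 [281.56083204 227.10403397] [array([280.6, 217.2]), array([339.1, 275.4])]
top knob [218.32727273 225.48181818] start 218.41 225.5 40.9917 [-0.4 -0.4 -0.8]
```

View pics/top9.png

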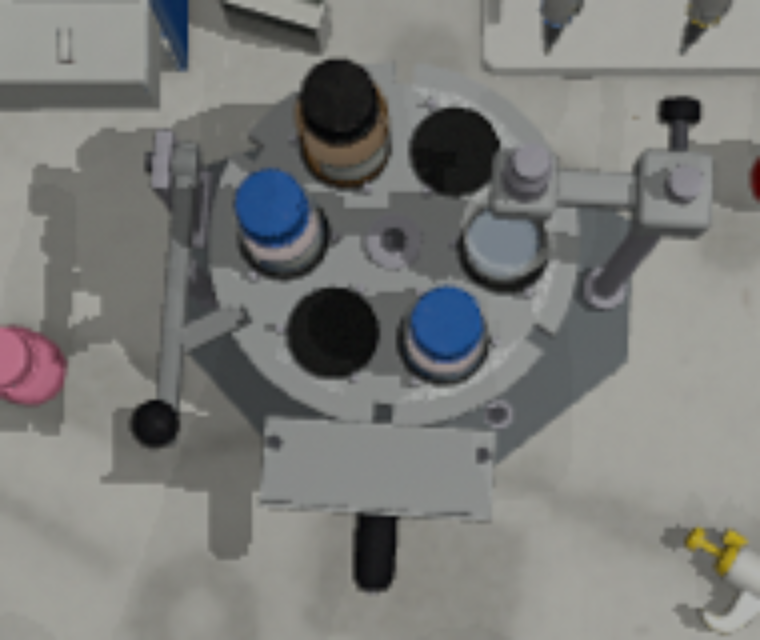

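The knob is back at its starting pixel (218.3, 225.5). The beaker is under the nozzle and all the bottles are upright.

```bash
python3 - <<'E'
from bench import robot
robot.hand_in(); print(robot.current_t())
E
```

```text
the job is handed in; nothing more can be done
the job is handed in; nothing more can be done
```

The beaker is under the nozzle with the latch back down in its notch, and I handed the job in at about 41 s of the 72 s. The hand-in reports no verdict.

**What I did:** The beaker started at the 210° place, one place short of the nozzle. I lifted the latch to about 0.58 rad and wound the handwheel +2 full turns (clockwise as the robot faces it). I gripped the handle tilted 25° forward with a 15° sideways lean, because a plain 30° tilt was out of the arm's reach at the bottom of the circle. I then pressed the latch down until it met its stop.

**Last checks:**
- **Latch:** the knob is at pixel (218.3, 225.5) in the top view, against (218.4, 225.5) when it was home at the start. In the wrist view it is within about 1.5 px of the home prediction, where 0.05 rad would show as about 9 px. Pressing down met an 8 N stop just past the home position.
- **Beaker, bottles and handwheel:** the top view shows the beaker at the nozzle place, the three bottles upright in theirs, and the handle back at the top of the wheel. I judged the beaker's position by eye and did not measure its offset from the nozzle.
- **Forces:** contact forces stayed below about 10 N wherever I read them, and the gripper was clear of everything at hand-in.

**Disagreements along the way:** the drip guard's near corners in the scene view and its far edge in the wrist view were 3 to 6 px off the fitted rig position. I left the scene corners out of the fit. I also moved the fitted rig position by 1 to 2 mm to suit the wrist view and the force felt when gripping the knob. After that, the knob and handle were within about 2 px of where I predicted them in the wrist view.

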